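Unload the dead-weight tester into its case

ROBOT

A 6-joint arm with a two-finger parallel gripper is mounted at the origin on the work surface. World frame = base frame: x ahead of the robot, y to its left, z up, the work surface at z = 0. Lengths are in m, angles in degrees, forces in N, time in s.
With the tool pointing down it reaches from about 0.275 to 0.85 m from the base axis. Payload 5.2 kg.
Tool frame: the origin (TCP) lies at the very end of the fingers, on their centre line; the grasp point (between the pads) lies 19 mm behind it; z points along the fingers, y is the line along which they close (so a half turn about z gives the same grasp; the last joint's range is limited). The gripper opens to 85 mm and grips with 20 to 120 N. Pads are 22 mm wide; open, the fingers measure 114 mm over their backs; the gripper's body (76 mm by 85 mm) begins 54 mm behind the grasp point. The pads swing forward as they close: fully open they stand 13 mm farther back than shut.
Start: joints at [59.771, 14.817, 87.949, -0, 77.235, -11.62], TCP at [0.175, 0.521, 0.196] pointing down, gripper open.
Joint ranges: [-179.93, 179.93], [-52.35, 119.4], [10.71, 147.94], [-69.91, 249.91], [12.55, 155.21], [-178.61, 178.61]. Speed limits (degrees/s): [147.25, 147.25, 180, 180, 180, 180].

INTERFACE

Orientations are given as a 3x3 rotation matrix whose columns are the frame's x, y, z axes.
In Python, from bench import env, viewer gives the robot as it stands.
- The arm moves only by the tool arm_command, never from a script. Its argument "increments" is a list of rows, each a list of 3 entries, a list of its own where there are three numbers: the opening, from -1 (shut) to 1 (fully open), then the shift along the tool's x, y, z in m, then the turn about the tool's z in rad. In form: [[gripper, [tx, ty, tz], turn], ...]. A call has 1 to 5 rows; each row is the pose to reach, as a shift and turn from the pose commanded when the call began, along the tool's axes at that moment; what a row does not reach only later rows make up. A row lasts 1/10 s, in which the tool goes at most 50 mm and 8.59 degrees, less where a joint would pass 70% of its speed; a pose out of reach is approached as far as the arm can. A call with a gripper value outside its range is refused whole. The fingers move at their own pace and stop on an object; the grip force is fixed at half the most. Time passes only in rows, so rows that repeat a pose let the fingers close. It gives the time, the measured TCP pose, the force, the opening and the grip force at its end, in the units of the state.
- env.observe(): the state, without advancing time (a new reading comes with each control period).
- viewer.get_image(name): name is "scene" or "top"; returns the picture (384x512x3 uint8, red, green, blue); there is no depth.
- viewer.camera_params(name): a dict with "fx", "fy", "cx", "cy" (pixels), "rvec" (rotation vector, rad) and "tvec" (3), from world to camera coordinates, as OpenCV has them. Camera axes: x right, y down, z forward; pixel columns grow to the right and rows downward; lengths in m; the calibration is good to about 2 mm. A picture is of the moment at which its call begins. camera_params takes no time and is no camera call.
- env.finish_job(): hands the job in; it is judged then, once.
The state is a dict: "time": time; "joint_positions": joint angles; "joint_velocities": joint speeds; "joint_torque": joint torques, N m; "tool_pos": TCP position; "orientation": TCP orientation; "contact_force": force on the tool from outside, world axes, zero at the start; "ft_torque": the same for the moment, N m; "finger_gap": opening from 0.0 (shut) to 1.0 (fully open); "gripper_force": force on a finger pad.
Only numpy, scipy, OpenCV 4.12 (cv2) and the standard library are available. Lean on these libraries where they do the work, as an engineer would, in place of code of your own. Each camera call takes 0.05 s, during which the arm holds its last target. There are 200 camera calls.

TASK

The calibration is finished: take the steel masses off the dead-weight tester one by one from the top of the stack, and set each flat in the pocket of the carrying case that is made for its size. Set them down, do not let them drop, and leave the loose pressure gauge beside the case where it lies.

Things in the scene. Friction and masses are not known exactly. Their poses are not given: they have to be found in the camera images.
- tester: The dead-weight tester, fixed: grey, 260 mm (own x) by 400 mm (own y), deck 65 mm above the table. Origin at table height under the piston axis, z up. On the piston is a round carrier plate 52 mm across, its top 125 mm above the origin; the masses are stacked on it. An upright dial gauge, 205 mm high, stands 200 mm from it along own +y; all else near is under 110 mm.
- mass_69: The largest mass: a plain steel disc 69 mm across and 20 mm high, about 0.59 kg; at the start at the bottom of the stack, on the carrier plate. Origin at the centre of its underside; z is its axis, up. The discs lie loose and flat on one another, concentric within 3 mm.
- mass_56: The second largest mass: a plain steel disc 56 mm across and 22 mm high, about 0.43 kg; at the start on mass_69. Origin at the centre of its underside; z is its axis, up. The discs lie loose and flat on one another, concentric within 3 mm.
- mass_43: The second smallest mass: a plain steel disc 43 mm across and 24 mm high, about 0.27 kg; at the start on mass_56. Origin at the centre of its underside; z is its axis, up. The discs lie loose and flat on one another, concentric within 3 mm.
- mass_30: The smallest mass: a plain steel disc 30 mm across and 26 mm high, about 0.14 kg; at the start on top of the stack. Origin at the centre of its underside; z is its axis, up. The discs lie loose and flat on one another, concentric within 3 mm.
- seat_69: The place of the largest mass: a grey square block 100 x 100 x 18 mm fixed in the open black case, one of four set 2 x 2 at 102 mm pitch (corners vary). In its top is a round pocket 81 mm across, 5 mm deep, with blue felt. Origin at the centre of the block's underside, 6 mm above the table, x and y along its edges; pocket floor at z 13 mm, block top at 18 mm, case rim level with it.
- seat_56: The place of the second largest mass: a grey square block 100 x 100 x 18 mm fixed in the open black case, one of four set 2 x 2 at 102 mm pitch (corners vary). In its top is a round pocket 68 mm across, 5 mm deep, with blue felt. Origin at the centre of the block's underside, 6 mm above the table, x and y along its edges; pocket floor at z 13 mm, block top at 18 mm, case rim level with it.
- seat_43: The place of the second smallest mass: a grey square block 100 x 100 x 18 mm fixed in the open black case, one of four set 2 x 2 at 102 mm pitch (corners vary). In its top is a round pocket 55 mm across, 5 mm deep, with blue felt. Origin at the centre of the block's underside, 6 mm above the table, x and y along its edges; pocket floor at z 13 mm, block top at 18 mm, case rim level with it.
- seat_30: The place of the smallest mass: a grey square block 100 x 100 x 18 mm fixed in the open black case, one of four set 2 x 2 at 102 mm pitch (corners vary). In its top is a round pocket 42 mm across, 5 mm deep, with blue felt. Origin at the centre of the block's underside, 6 mm above the table, x and y along its edges; pocket floor at z 13 mm, block top at 18 mm, case rim level with it.
- gauge: A loose pressure gauge lying dial up on the table just beyond the case: black round case 100 mm across, 34 mm high, with a brass stem pointing along its own -y to 88 mm from the centre. Origin at the centre of its underside. Not to be moved.
There are look-alikes about, which are no part of the job. Leave any brown look-alike of the mass_69 alone.

How it is judged (in metres and radians):
On the way, in this order (a step that is already met when the one before it is completed fails the run):
1. the smallest mass lies in its own pocket, let go (horizontal distance between mass_30 and seat_30 below 0.009 m and z of mass_30 in the frame of seat_30 below 0.0155 m and angle between mass_30's own z axis and vertical below 0.08 rad and linear speed of mass_30 below 0.02 m/s and contact force between the fingers and mass_30 below 0.1 N), for 0.2 s.
2. the second smallest mass lies in its own pocket, let go (horizontal distance between mass_43 and seat_43 below 0.009 m and z of mass_43 in the frame of seat_43 below 0.0155 m and angle between mass_43's own z axis and vertical below 0.08 rad and linear speed of mass_43 below 0.02 m/s and contact force between the fingers and mass_43 below 0.1 N), for 0.2 s.
3. the second largest mass lies in its own pocket, let go (horizontal distance between mass_56 and seat_56 below 0.009 m and z of mass_56 in the frame of seat_56 below 0.0155 m and angle between mass_56's own z axis and vertical below 0.08 rad and linear speed of mass_56 below 0.02 m/s and contact force between the fingers and mass_56 below 0.1 N), for 0.2 s.
4. the largest mass lies in its own pocket, let go (horizontal distance between mass_69 and seat_69 below 0.009 m and z of mass_69 in the frame of seat_69 below 0.0155 m and angle between mass_69's own z axis and vertical below 0.08 rad and linear speed of mass_69 below 0.02 m/s and contact force between the fingers and mass_69 below 0.1 N), for 0.2 s.
At the end, for the whole second after the job is handed in: Each of the four masses lies at rest and let go in the pocket of its own size: centre within 9 mm of the pocket's centre, underside less than 2.5 mm above the pocket floor, axis within 0.08 rad of vertical, right way up (all of step 1 and all of step 2 and all of step 3 and all of step 4); the robot touches nothing.
It fails at once if the smallest mass is dropped (it moves faster than 0.55 m/s out of the fingers, a fall of about 15 mm) (contact force between the fingers and mass_30 below 0.1 N and linear speed of mass_30 above 0.55 m/s).
It fails at once if the second smallest mass is dropped (it moves faster than 0.55 m/s out of the fingers, a fall of about 15 mm) (contact force between the fingers and mass_43 below 0.1 N and linear speed of mass_43 above 0.55 m/s).
It fails at once if the second largest mass is dropped (it moves faster than 0.55 m/s out of the fingers, a fall of about 15 mm) (contact force between the fingers and mass_56 below 0.1 N and linear speed of mass_56 above 0.55 m/s).
It fails at once if the largest mass is dropped (it moves faster than 0.55 m/s out of the fingers, a fall of about 15 mm) (contact force between the fingers and mass_69 below 0.1 N and linear speed of mass_69 above 0.55 m/s).
It fails at once if the loose gauge is shifted by more than 15 mm (distance of gauge from where it was at the start of the episode above 0.015 m).
It also fails if it takes over 109 s, if anything falls off the work surface, if the arm or the gripper's body presses on something with over 40 N, if the wrist force passes 120 N, or if a joint passes its speed limit or range.

## Working session

There is one attempt and no reset: what is moved stays moved. The work goes in short steps, Python scripts to look and compute and a tool call to move; the robot and the scene stay as the last step left them, time stands still between calls to the robot, and variables do not carry over. Pictures are saved under pics/ and viewed, at most 14 in all, crops included, and the job is handed in when it is done.

Besides the shell and the picture viewer there is one more tool, called by a JSON object that holds its "op" and its "data", one argument or row to a line. arm_command: Moves the arm, as the interface text tells. Its arguments: {"type":"object","properties":{"increments":{"type":"array"}},"required":["increments"]}

```bash
ls; mkdir -p pics; python3 - <<'E'
from bench import env, viewer
import cv2
for n in("scene","top"):
    cv2.imwrite(f"pics/{n}0.png",cv2.resize(viewer.get_image(n)[:,:,::-1],(800,600),interpolation=cv2.INTER_CUBIC))
    print(viewer.camera_params(n))
s=env.observe();print(s)
E
```

```text
pics
{'fx': 391.6401115318843, 'fy': 391.6401115318843, 'cx': 250.74040229277315, 'cy': 198.08153991178105, 'rvec': array([ 2.13476801,  1.64759911, -0.4598221 ]), 'tvec': array([-0.12459982, -0.44864639,  1.39909526])}
{'fx': 348.5950105486344, 'fy': 348.5950105486344, 'cx': 251.40388330312663, 'cy': 193.24422684275467, 'rvec': array([ 2.19145426, -2.18169328,  0.07388628]), 'tvec': array([-0.03623965,  0.60753659,  0.80150187])}
{'time': 0.1, 'joint_positions': array([ 5.97697818e+01,  1.48562147e+01,  8.80051899e+01,  1.38999458e-03,
        7.72341187e+01, -1.16194017e+01]), 'joint_velocities': array([ 0.01161615, -0.11107692, -0.08231767, -0.01599897, -0.08935384,
        0.0112084 ]), 'joint_torque': array([ 1.18926797e-03, -4.46970427e+01, -2.91250330e+01, -5.38059139e-04,
        6.29052272e-03, -3.57367742e-05]), 'tool_pos': array([0.17522135, 0.52078404, 0.19504456]), 'orientation': array([[-9.47706308e-01,  3.19142625e-01, -8.59834959e-04],
       [ 3.19143582e-01,  9.47705299e-01, -1.42855985e-03],
       [ 3.58955806e-04, -1.62826599e-03, -9.99998610e-01]]), 'contact_force': array([-0.33398599,  0.37042684,  0.53169301]), 'ft_torque': array([-0.04250494, -0.00357787, -0.01546756]), 'gripper_force': 0.0, 'finger_gap': 0.9998297135660837}
```

View pics/scene0.png

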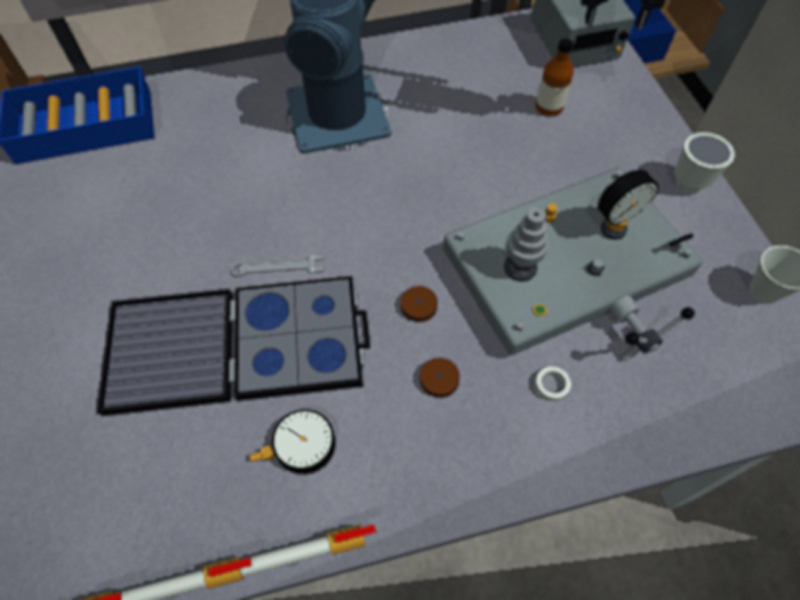

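View pics/top0.png

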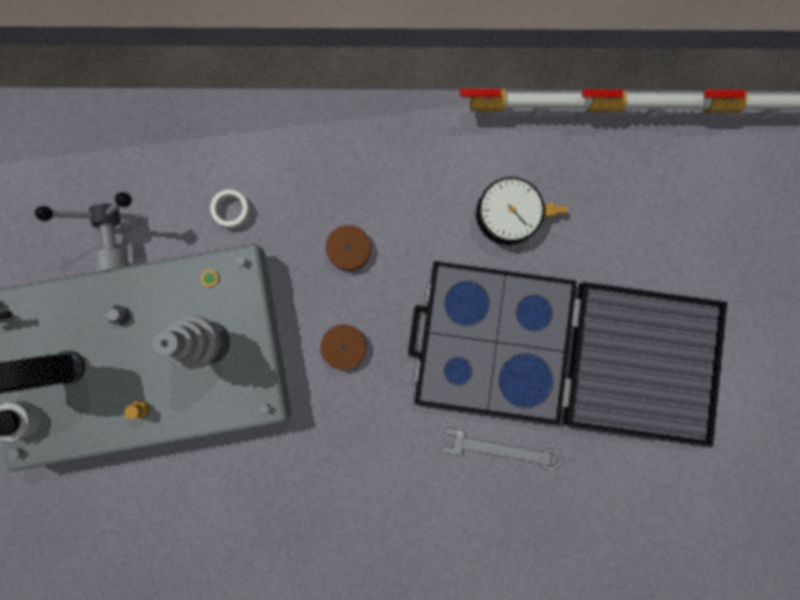

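Scene view: the stack is at about (525,240) on the grey tester, the case is at (300,335), and the gauge is at (303,440). Top view: the pockets, judged by size, are 56 (466,303), 43 (534,313), 30 (457,370) and 69 (525,380). The small-mass top is near (168,342), and the brown discs are at (348,247) and (343,347).

```bash
cat > h.py <<'E'
from bench import env, viewer
import cv2, numpy as np
C={n:viewer.camera_params(n) for n in("scene","top")}
def K(c): return np.array([[c['fx'],0,c['cx']],[0,c['fy'],c['cy']],[0,0,1]])
def proj(n,P):
    c=C[n]; return cv2.projectPoints(np.float64(P).reshape(-1,1,3),c['rvec'],c['tvec'],K(c),None)[0][:,0]
def back(n,uv,z):
    c=C[n]; R=cv2.Rodrigues(c['rvec'])[0]; o=-R.T@c['tvec'].ravel()
    d=(R.T@np.linalg.inv(K(c))@np.r_[uv,1]); return o+d*(z-o[2])/d[2]
E
python3 - <<'E'
from h import *
for n in C:
    im=viewer.get_image(n); hsv=cv2.cvtColor(im,cv2.COLOR_RGB2HSV)
    m=cv2.inRange(hsv,(105,100,40),(130,255,255))
    N,l,st,ce=cv2.connectedComponentsWithStats(m)
    for i in range(1,N):
        if 120<st[i,4]<2500:
            p=back(n,ce[i],.019); c=np.linalg.norm(p-back(n,ce[i]+[1,0],.019))
            print(n,ce[i].round(1),st[i],p.round(4),'dia',round(2e3*np.sqrt(st[i,4]/np.pi)*c,1))
    x,y=(300,110) if n=="scene" else (80,180)
    crop=im[y:y+(90 if n=="scene" else 75),x:x+(90 if n=="scene" else 100)]
    cv2.imwrite(f"pics/stack_{n}.png",cv2.resize(crop[:,:,::-1],None,fx=6 if n=="scene" else 8,fy=6 if n=="scene" else 8,interpolation=cv2.INTER_CUBIC))
E
```

```text
scene [415.6  20.9] [399   0  33  40 736] [-0.0516  0.7936  0.019 ] dia 116.1
scene [170.5 199.1] [157 188  28  23 505] [ 0.4897 -0.2336  0.019 ] dia 72.5
scene [206.5 195. ] [200 190  14  11 122] [ 0.503  -0.1317  0.019 ] dia 35.8
scene [208.7 227.2] [197 217  24  21 399] [ 0.6048 -0.1457  0.019 ] dia 61.7
scene [171.1 231.3] [162 223  19  18 264] [ 0.5908 -0.2472  0.019 ] dia 50.0
top [298.4 194. ] [285 181  28  27 583] [ 0.6066 -0.1446  0.019 ] dia 64.4
top [341.3 199.9] [331 190  22  21 373] [ 0.593  -0.2457  0.019 ] dia 51.4
top [336.  243.3] [320 227  33  34 869] [ 0.4913 -0.2321  0.019 ] dia 77.8
top [292.7 237.1] [285 229  17  17 216] [ 0.5052 -0.1308  0.019 ] dia 38.9
```

View pics/stack_scene.png

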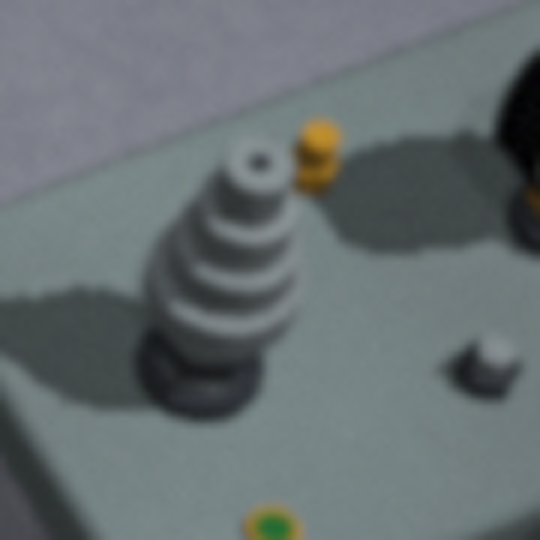

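View pics/stack_top.png

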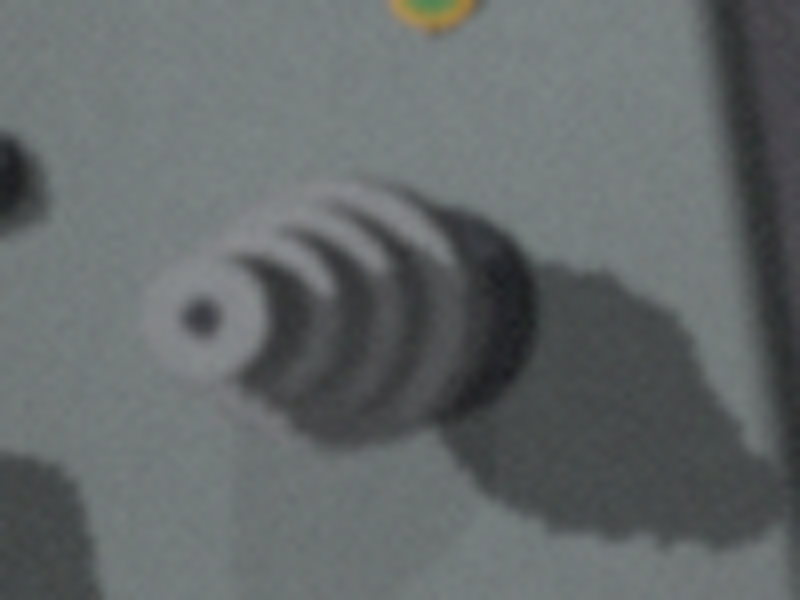

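The stack crops show the top hole of mass_30 at crop pixel (202,317) in the top view and (260,161) in the scene view. The larger discs step out below it.

```bash
python3 - <<'E'
from h import *
pt=np.array([104.8,219.2]); ps=np.array([342.9,136.4])
a=back("top",pt,.217);b=back("scene",ps,.217);print(a,b)
R=env.observe()['orientation'];tp=env.observe()['tool_pos']
c=(a+b)/2
# predicted rim circles on crops for concentric stack
for n,(x,y,k) in {"top":(80,180,8),"scene":(300,110,6)}.items():
    im=cv2.imread(f"pics/stack_{n}.png")
    for r,z,col in((15,.217,(0,0,255)),(21.5,.191,(0,255,0)),(28,.167,(255,0,0)),(34.5,.145,(0,255,255))):
        t=np.linspace(0,6.283,60);P=np.c_[c[0]+r/1e3*np.cos(t),c[1]+r/1e3*np.sin(t),0*t+z]
        q=(proj(n,P)-[x,y]+.5)*k-.5
        cv2.polylines(im,[q.astype(np.int32)],True,col,1)
    cv2.imwrite(f"pics/ov_{n}.png",im)
im=[cv2.imread(f"pics/ov_{n}.png") for n in("top","scene")]
o=np.zeros((600,800,3),np.uint8);o[:,:450]=im[0][:,100:550];o[:540,450:]=im[1][:,50:400]
cv2.imwrite("pics/ov.png",o)
E
```

```text
[0.54670943 0.22785416 0.217     ] [0.54509977 0.22703879 0.217     ]
```

View pics/ov.png

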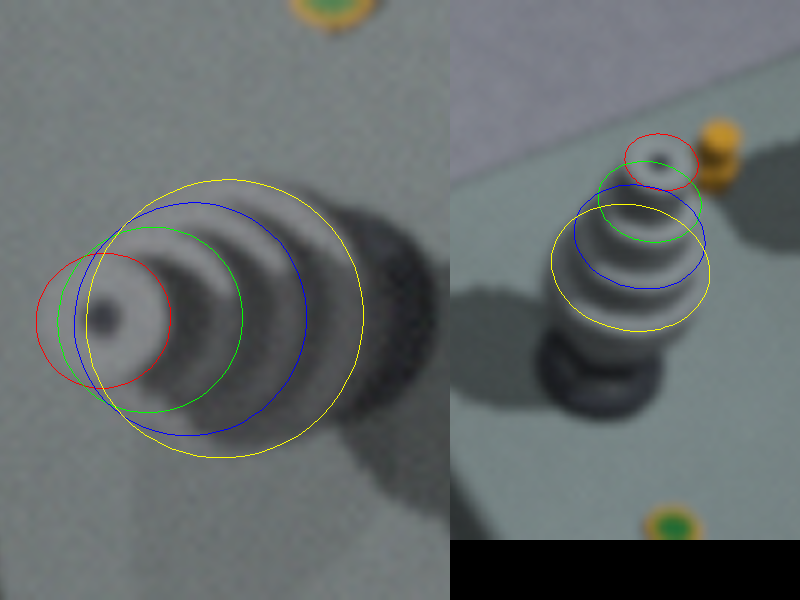

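Both cameras agree to within 2 mm: the stack axis is at (0.546, 0.2275) and the pocket pitch measures about 102 mm. First I raise the arm and square the tool to the world axes.

{"op": "arm_command", "data": {
  "increments": [
    [1,[0,0,-0.03],-0.11],
    [1,[0,0,-0.07],-0.22],
    [1,[0,0,-0.1],-0.325],
    [1,[0,0,-0.1],-0.325],
    [1,[0,0,-0.1],-0.325]
  ]
}}

```text
time: 0.7
tool_pos: [0.1755, 0.5214, 0.296]
orientation: [[-1.0, 0.001, 0.001], [0.001, 1.0, 0.001], [-0.001, 0.001, -1.0]]
contact_force: [0.2, -0.4, -1.0]
finger_gap: 1.002
gripper_force: 0.0
```

{"op": "arm_command", "data": {
  "increments": [
    [1,[-0.025,-0.02,0],0],
    [1,[-0.06,-0.048,0],0],
    [1,[-0.095,-0.076,0],0],
    [1,[-0.13,-0.104,0],0],
    [1,[-0.165,-0.132,0],0]
  ]
}}

```text
time: 1.2
tool_pos: [0.3408, 0.3875, 0.2938]
orientation: [[-1.0, 0.001, -0.003], [0.001, 1.0, -0.002], [0.003, -0.002, -1.0]]
contact_force: [0.0, 0.9, -0.3]
finger_gap: 1.0
gripper_force: 0.0
```

{"op": "arm_command", "data": {
  "increments": [
    [1,[-0.035,-0.028,0],0],
    [1,[-0.07,-0.056,0],0],
    [1,[-0.105,-0.083,0],0],
    [1,[-0.14,-0.112,0],0],
    [1,[-0.165,-0.132,0],0]
  ]
}}

```text
time: 1.7
tool_pos: [0.5066, 0.2548, 0.2933]
orientation: [[-1.0, 0.003, -0.004], [0.003, 1.0, -0.002], [0.004, -0.002, -1.0]]
contact_force: [-0.2, -0.8, 1.0]
finger_gap: 1.0
gripper_force: 0.0
```

{"op": "arm_command", "data": {
  "increments": [
    [1,[-0.02,-0.016,0],0],
    [1,[-0.0355,-0.027,0],0],
    [1,[-0.0405,-0.03,0],0],
    [1,[-0.0405,-0.03,0],0],
    [1,[-0.0405,-0.03,0],0]
  ]
}}

```text
time: 2.2
tool_pos: [0.5451, 0.2282, 0.2955]
orientation: [[-1.0, -0.001, -0.001], [-0.001, 1.0, 0.0], [0.001, 0.0, -1.0]]
contact_force: [-0.4, 0.4, 0.4]
finger_gap: 0.997
gripper_force: 0.0
```

{"op": "arm_command", "data": {
  "increments": [
    [1,[-0.001,-0.0005,0.03],0],
    [1,[-0.001,-0.0005,0.06],0],
    [1,[-0.001,-0.0005,0.085],0],
    [1,[-0.001,-0.0005,0.097],0],
    [1,[-0.001,-0.0005,0.097],0]
  ]
}}

```text
time: 2.7
tool_pos: [0.5453, 0.2275, 0.1974]
orientation: [[-1.0, -0.002, -0.003], [-0.002, 1.0, -0.001], [0.003, -0.001, -1.0]]
contact_force: [0.5, -0.1, -0.6]
finger_gap: 1.0
gripper_force: 0.0
```

```bash
python3 - <<'E'
from h import *
s=env.observe();print(s['tool_pos'],s['contact_force'])
o=[cv2.resize(viewer.get_image("scene")[100:200,290:390,::-1],(400,400),interpolation=2),cv2.resize(viewer.get_image("top")[170:270,60:160,::-1],(400,400),interpolation=2)]
cv2.imwrite("pics/g1.png",np.hstack(o))
E
```

```text
[0.54530799 0.22748163 0.19741397] [ 0.4879194  -0.1463986  -0.57901619]
```

View pics/g1.png

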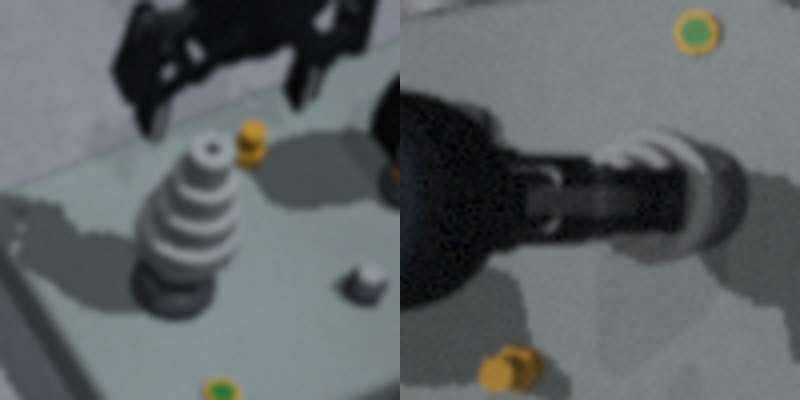

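The scene crop shows the fingers at about (150,130) and (300,105), and the mass_30 top at (212,148). I'll check the expected tip pixels.

```bash
python3 - <<'E'
from h import *
for n,o in(("scene",(290,100)),("top",(60,170))):
  for z in(.198,.211,.23):
    print(n,z,((proj(n,[[.5453,.2275-.05,z],[.5453,.2275+.05,z],[.5453,.2275,z]])-o)*4).round().tolist())
E
```

```text
scene 0.198 [[132.0, 181.0], [281.0, 149.0], [207.0, 165.0]]
scene 0.211 [[135.0, 168.0], [286.0, 135.0], [211.0, 152.0]]
scene 0.23 [[139.0, 149.0], [293.0, 116.0], [216.0, 132.0]]
top 0.198 [[306.0, 200.0], [89.0, 199.0], [197.0, 200.0]]
top 0.211 [[296.0, 200.0], [75.0, 199.0], [185.0, 200.0]]
top 0.23 [[282.0, 201.0], [53.0, 200.0], [167.0, 200.0]]
```

{"op": "arm_command", "data": {
  "increments": [
    [-1,[0,0,0],0],
    [-1,[0,0,0],0],
    [-1,[0,0,0],0],
    [-1,[0,0,0],0],
    [-1,[0,0,0],0]
  ]
}}

```text
time: 3.3
tool_pos: [0.5472, 0.2268, 0.199]
orientation: [[-1.0, -0.0, 0.0], [-0.0, 1.0, 0.0], [-0.0, 0.0, -1.0]]
contact_force: [0.6, -0.4, -0.5]
finger_gap: 0.144
gripper_force: 0.0
```

```bash
python3 - <<'E'
from h import *
s=env.observe();print(s['tool_pos'],s['contact_force'],s['finger_gap'],s['gripper_force'])
im=viewer.get_image("scene")[110:170,310:380,::-1]
cv2.imwrite("pics/g2.png",cv2.resize(im,None,fx=8,fy=8,interpolation=2))
E
```

```text
[0.54716634 0.22676871 0.19901903] [ 0.62992541 -0.39475848 -0.47088789] 0.14393553499848805 0.0
```

View pics/g2.png

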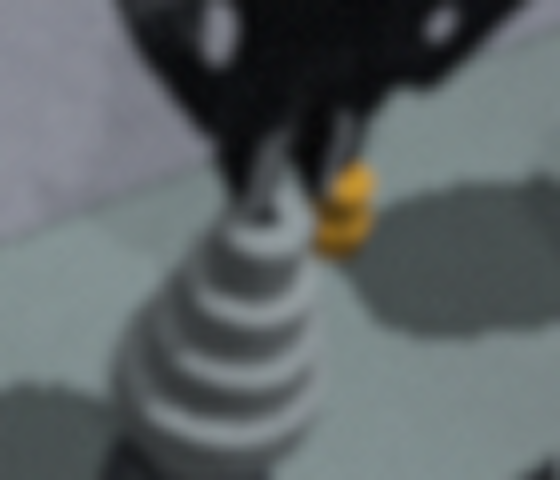

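The fingers closed to 12 mm without touching the mass, so they are not around it. I'll lift clear, let them shut and triangulate the tip.

{"op": "arm_command", "data": {
  "increments": [
    [-1,[0,0,-0.02],0],
    [-1,[0,0,-0.05],0],
    [-1,[0,0,-0.05],0],
    [-1,[0,0,-0.05],0],
    [-1,[0,0,-0.05],0]
  ]
}}

```text
time: 3.85
tool_pos: [0.5465, 0.2267, 0.2477]
orientation: [[-1.0, -0.0, -0.002], [-0.0, 1.0, -0.0], [0.002, -0.0, -1.0]]
contact_force: [-0.1, -0.0, -0.4]
finger_gap: 0.003
gripper_force: 0.0
```

```bash
python3 - <<'E'
from h import *
s=env.observe();print(s['tool_pos'],s['contact_force'],s['finger_gap'])
p=s['tool_pos']
o=[]
for n,(x,y) in(("scene",(305,100)),("top",(60,180))):
    im=viewer.get_image(n)[y:y+80,x:x+80,::-1]
    o.append(cv2.resize(im,(400,400),interpolation=2)); print(n,(proj(n,[p])-(x,y))*5)
cv2.imwrite("pics/g3.png",np.hstack(o))
E
```

```text
[0.54645147 0.22671067 0.24772035] [-0.07090289 -0.00673029 -0.36616896] 0.0025322153130984022
scene [[201.97678418 143.53866216]]
top [[189.34079577 197.34900355]]
```

View pics/g3.png

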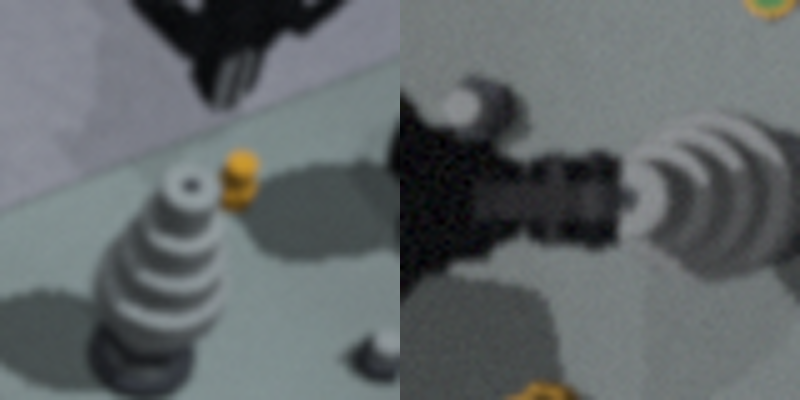

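The scene crop shows the shut tip at about (225,102), where (202,143) was predicted. The top crop shows the finger pair spanning x 545–620, with its centre near (582,200). I'll triangulate these points, and the mass hole too.

```bash
python3 - <<'E'
from h import *
def tri(a,b):
    P=[K(C[n])@np.c_[cv2.Rodrigues(C[n]['rvec'])[0],C[n]['tvec'].reshape(3)] for n in("scene","top")]
    X=cv2.triangulatePoints(*P,np.float64(a).reshape(2,1),np.float64(b).reshape(2,1)).ravel();X=X[:3]/X[3]
    return X.round(4),(proj("scene",[X])-a).round(1),(proj("top",[X])-b).round(1)
S=lambda u,v:(305+u/5-.4,100+v/5-.4); T=lambda u,v:(60+u/5-.4,180+v/5-.4)
for u in(150,165,182): print('tip',u,tri(S(225,102),T(u,200)))
print('hole',tri(S(191,185),T(229,198)), tri((342.9,136.4),(104.8,219.2)))
for n in C:
    c=C[n];print(n,(-cv2.Rodrigues(c['rvec'])[0].T@c['tvec'].ravel()).round(3))
E
```

```text
tip 150 (array([0.5467, 0.2292, 0.2774]), array([[-0.7,  0.3]]), array([[-1.3, -0.2]]))
tip 165 (array([0.5471, 0.2269, 0.2774]), array([[-1.6,  0.6]]), array([[-2.9, -0.4]]))
tip 182 (array([0.5476, 0.2242, 0.2776]), array([[-2.5,  0.9]]), array([[-4.7, -0.7]]))
hole (array([0.5467, 0.226 , 0.2186]), array([[ 0.1, -0. ]]), array([[0.1, 0. ]])) (array([0.5467, 0.2264, 0.2193]), array([[ 0.2, -0.1]]), array([[0.3, 0. ]]))
scene [ 1.091 -0.139  0.982]
top [ 0.552 -0.034  0.841]
```

Stereo puts the real tip about 29 mm above the reported TCP (z ≈ 0.277), while the mass top checks out at 0.2186. To calibrate the tip height, I'll touch the mass top gently with the fingers shut.

{"op": "arm_command", "data": {
  "increments": [
    [-1,[0,0,0.025],0],
    [-1,[0,0,0.045],0],
    [-1,[0,0,0.052],0],
    [-1,[0,0,0.052],0],
    [-1,[0,0,0.052],0]
  ]
}}

```text
time: 4.45
tool_pos: [0.5474, 0.2269, 0.1973]
orientation: [[-1.0, -0.0, 0.001], [-0.0, 1.0, 0.0], [-0.001, 0.0, -1.0]]
contact_force: [-0.1, 0.0, 0.2]
finger_gap: -0.003
gripper_force: 0.0
```

{"op": "arm_command", "data": {
  "increments": [
    [-1,[0,0,0.0015],0],
    [-1,[0,0,0.003],0],
    [-1,[0,0,0.003],0]
  ]
}}

```text
time: 4.75
tool_pos: [0.5472, 0.2269, 0.1942]
orientation: [[-1.0, -0.0, 0.001], [-0.0, 1.0, 0.0], [-0.001, 0.0, -1.0]]
contact_force: [0.3, 0.0, 0.6]
finger_gap: -0.001
gripper_force: 0.0
```

{"op": "arm_command", "data": {
  "increments": [
    [-1,[0,0,0.0015],0],
    [-1,[0,0,0.0015],0]
  ]
}}

```text
time: 4.95
tool_pos: [0.547, 0.2268, 0.1922]
orientation: [[-1.0, -0.0, -0.0], [-0.0, 1.0, -0.0], [0.0, -0.0, -1.0]]
contact_force: [-0.2, -0.1, 0.3]
finger_gap: -0.004
gripper_force: 0.0
```

{"op": "arm_command", "data": {
  "increments": [
    [-1,[0,0,0.0015],0],
    [-1,[0,0,0.0015],0]
  ]
}}

```text
time: 5.15
tool_pos: [0.5469, 0.2268, 0.1906]
orientation: [[-1.0, -0.0, -0.0], [-0.0, 1.0, -0.0], [0.0, -0.0, -1.0]]
contact_force: [0.2, 0.8, 0.5]
finger_gap: -0.002
gripper_force: 0.0
```

{"op": "arm_command", "data": {
  "increments": [
    [-1,[0,0,0.0015],0],
    [-1,[0,0,0.0015],0]
  ]
}}

```text
time: 5.35
tool_pos: [0.5469, 0.2268, 0.1891]
orientation: [[-1.0, -0.0, -0.0], [-0.0, 1.0, -0.0], [0.0, -0.0, -1.0]]
contact_force: [-0.4, -0.5, -0.3]
finger_gap: 0.007
gripper_force: 0.0
```

{"op": "arm_command", "data": {
  "increments": [
    [-1,[0,0,0.0015],0],
    [-1,[0,0,0.0015],0]
  ]
}}

```text
time: 5.55
tool_pos: [0.5469, 0.2268, 0.1875]
orientation: [[-1.0, -0.0, -0.0], [-0.0, 1.0, -0.0], [0.0, -0.0, -1.0]]
contact_force: [0.6, 0.2, 0.6]
finger_gap: -0.005
gripper_force: 0.0
```

{"op": "arm_command", "data": {
  "increments": [
    [-1,[0,0,0.0015],0],
    [-1,[0,0,0.0015],0]
  ]
}}

```text
time: 5.75
tool_pos: [0.5469, 0.2268, 0.1861]
orientation: [[-1.0, -0.0, -0.0], [-0.0, 1.0, -0.0], [0.0, -0.0, -1.0]]
contact_force: [-0.2, 0.3, 0.0]
finger_gap: -0.004
gripper_force: 0.0
```

{"op": "arm_command", "data": {
  "increments": [
    [-1,[0,0,0.0015],0],
    [-1,[0,0,0.0015],0]
  ]
}}

```text
time: 5.95
tool_pos: [0.5469, 0.2268, 0.1846]
orientation: [[-1.0, -0.0, -0.0], [-0.0, 1.0, -0.0], [0.0, -0.0, -1.0]]
contact_force: [0.1, -0.8, -0.3]
finger_gap: -0.002
gripper_force: 0.0
```

{"op": "arm_command", "data": {
  "increments": [
    [-1,[0,0,0.0015],0],
    [-1,[0,0,0.0015],0]
  ]
}}

```text
time: 6.15
tool_pos: [0.5469, 0.2268, 0.1831]
orientation: [[-1.0, -0.0, -0.0], [-0.0, 1.0, -0.0], [0.0, -0.0, -1.0]]
contact_force: [-0.2, 0.2, -0.7]
finger_gap: -0.004
gripper_force: 0.0
```

```bash
python3 - <<'E'
from h import *
s=env.observe();print(s['tool_pos'],s['contact_force'],s['joint_positions'],s['joint_torque'])
o=[]
for n,(x,y) in(("scene",(315,110)),("top",(80,195))):
    im=viewer.get_image(n)[y:y+50,x:x+50,::-1]
    o.append(cv2.resize(im,(400,400),interpolation=2))
cv2.imwrite("pics/g4.png",np.hstack(o))
E
```

```text
[0.54692904 0.22681508 0.18308034] [-0.15957877  0.17592321 -0.69689164] [ 1.17384483e+01  1.96269507e+01  8.30603917e+01  2.95954124e-04
  7.73341358e+01 -7.82730530e+01] [-1.19395594e-03 -4.95862556e+01 -2.91967070e+01  2.95005202e-04
 -3.76134762e-02 -1.62716100e-05]
```

View pics/g4.png

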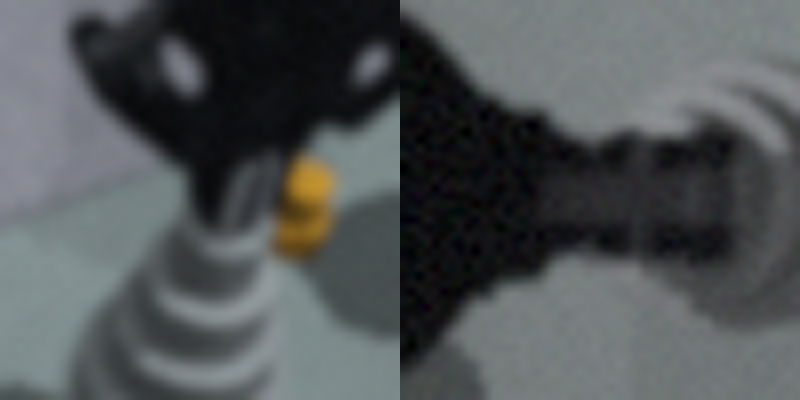

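The shut tip sits right above the mass_30 top, with its front edge at crop (228,226) and the rim at (222,250). I'll keep stepping down.

{"op": "arm_command", "data": {
  "increments": [
    [-1,[0,0,0.0015],0],
    [-1,[0,0,0.0015],0]
  ]
}}

```text
time: 6.45
tool_pos: [0.547, 0.2268, 0.1817]
orientation: [[-1.0, -0.0, -0.0], [-0.0, 1.0, -0.0], [0.0, -0.0, -1.0]]
contact_force: [-0.1, 1.0, -0.7]
finger_gap: 0.002
gripper_force: 0.0
```

{"op": "arm_command", "data": {
  "increments": [
    [-1,[0,0,0.0015],0],
    [-1,[0,0,0.0015],0]
  ]
}}

```text
time: 6.65
tool_pos: [0.5472, 0.2269, 0.1815]
orientation: [[-1.0, -0.0, 0.001], [-0.0, 1.0, 0.0], [-0.001, 0.0, -1.0]]
contact_force: [-2.1, -0.5, 5.2]
finger_gap: 0.001
gripper_force: 3.0
```

Contact is at reported z 0.1815, so the tip is 35.5 mm above the reported TCP. Now I lift, open, descend to TCP z 0.162 and grip mass_30.

{"op": "arm_command", "data": {
  "increments": [
    [-1,[0,0,-0.02],0],
    [1,[0,0,-0.04],0],
    [1,[0,0,-0.04],0],
    [1,[0,0,-0.04],0],
    [1,[0,0,-0.04],0]
  ]
}}

```text
time: 7.15
tool_pos: [0.5464, 0.2267, 0.2191]
orientation: [[-1.0, -0.0, -0.002], [-0.0, 1.0, -0.0], [0.002, -0.0, -1.0]]
contact_force: [0.7, 0.0, -0.1]
finger_gap: 0.68
gripper_force: 0.0
```

{"op": "arm_command", "data": {
  "increments": [
    [1,[0,0,0],0],
    [1,[0,0,0],0],
    [1,[0,0,0.02],0],
    [1,[0,0,0.04],0],
    [1,[0,0,0.04],0]
  ]
}}

```text
time: 7.65
tool_pos: [0.5449, 0.2264, 0.177]
orientation: [[-1.0, -0.0, -0.006], [-0.0, 1.0, -0.001], [0.006, -0.001, -1.0]]
contact_force: [-0.0, -0.6, -1.0]
finger_gap: 0.999
gripper_force: 0.0
```

{"op": "arm_command", "data": {
  "increments": [
    [1,[0,0,0.012],0],
    [1,[0,0,0.018],0],
    [1,[0,0,0.018],0]
  ]
}}

```text
time: 7.95
tool_pos: [0.5467, 0.2267, 0.1616]
orientation: [[-1.0, -0.0, -0.001], [-0.0, 1.0, -0.0], [0.001, -0.0, -1.0]]
contact_force: [-0.3, -0.6, -0.1]
finger_gap: 1.002
gripper_force: 0.0
```

{"op": "arm_command", "data": {
  "increments": [
    [-1,[0,0,0],0],
    [-1,[0,0,0],0],
    [-1,[0,0,0],0],
    [-1,[0,0,0],0],
    [-1,[0,0,0],0]
  ]
}}

```text
time: 8.45
tool_pos: [0.5476, 0.227, 0.1631]
orientation: [[-1.0, -0.0, 0.001], [-0.0, 1.0, 0.0], [-0.001, 0.0, -1.0]]
contact_force: [0.1, 0.1, 3.7]
finger_gap: 0.312
gripper_force: 59.2
```

{"op": "arm_command", "data": {
  "increments": [
    [-1,[0,0,-0.004],0],
    [-1,[0,0,-0.015],0],
    [-1,[0,0,-0.03],0],
    [-1,[0.002,-0.02,-0.035],0],
    [-1,[0.005,-0.05,-0.035],0]
  ]
}}

```text
time: 8.95
tool_pos: [0.5428, 0.1777, 0.1991]
orientation: [[-1.0, -0.003, 0.003], [-0.003, 1.0, 0.001], [-0.003, 0.001, -1.0]]
contact_force: [0.8, -0.8, -1.5]
finger_gap: 0.31
gripper_force: 59.2
```

```bash
python3 - <<'E'
from h import *
s=env.observe();print(s['tool_pos'],s['contact_force'],s['finger_gap'],s['gripper_force'])
o=[]
for n,(x,y) in(("scene",(290,100)),("top",(70,180))):
    im=viewer.get_image(n)[y:y+80,x:x+80,::-1]
    o.append(cv2.resize(im,(400,400),interpolation=2))
cv2.imwrite("pics/g5.png",np.hstack(o))
E
```

```text
[0.54278311 0.17765379 0.19908737] [ 0.77104145 -0.79626479 -1.46809976] 0.3098864702703175 59.21658217906952
```

View pics/g5.png

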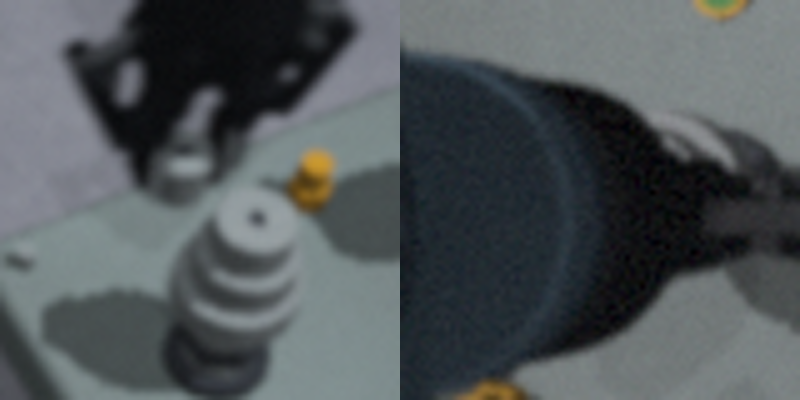

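Mass_30 is held at crop (183,178), and mass_43 now tops the stack with its hole at (258,218). I carry on to seat_30.

{"op": "arm_command", "data": {
  "increments": [
    [-1,[0.005,-0.04,0],0],
    [-1,[0.01,-0.083,0],0],
    [-1,[0.016,-0.127,0],0],
    [-1,[0.022,-0.171,0],0],
    [-1,[0.027,-0.215,0],0]
  ]
}}

```text
time: 9.55
tool_pos: [0.5148, -0.0393, 0.1979]
orientation: [[-1.0, -0.001, 0.001], [-0.001, 1.0, 0.0], [-0.001, 0.0, -1.0]]
contact_force: [0.6, -0.4, -1.1]
finger_gap: 0.316
gripper_force: 59.5
```

{"op": "arm_command", "data": {
  "increments": [
    [-1,[0.005,-0.04,0.02],0],
    [-1,[0.009,-0.07,0.05],0],
    [-1,[0.012,-0.09,0.09],0],
    [-1,[0.012,-0.094,0.125],0],
    [-1,[0.012,-0.094,0.15],0]
  ]
}}

```text
time: 10.05
tool_pos: [0.5023, -0.1328, 0.0455]
orientation: [[-1.0, 0.002, -0.002], [0.002, 1.0, 0.001], [0.002, 0.001, -1.0]]
contact_force: [-0.6, 1.1, -0.5]
finger_gap: 0.317
gripper_force: 59.5
```

{"op": "arm_command", "data": {
  "increments": [
    [-1,[0,0,0.015],0],
    [-1,[0,0,0.025],0],
    [-1,[0,0,0.03],0],
    [-1,[0,0,0.03],0],
    [-1,[0,0,0.03],0]
  ]
}}

```text
time: 10.55
tool_pos: [0.5039, -0.1323, 0.0182]
orientation: [[-1.0, -0.001, 0.001], [-0.001, 1.0, -0.001], [-0.001, -0.001, -1.0]]
contact_force: [-0.2, 0.5, -0.9]
finger_gap: 0.315
gripper_force: 59.5
```

{"op": "arm_command", "data": {
  "increments": [
    [-1,[0,0.001,0.01],0],
    [-1,[0,0.001,0.016],0],
    [-1,[0,0.001,0.02],0],
    [-1,[0,0.001,0.02],0]
  ]
}}

```text
time: 10.95
tool_pos: [0.5025, -0.1309, -0.0035]
orientation: [[-1.0, -0.0, -0.001], [-0.0, 1.0, 0.001], [0.001, 0.001, -1.0]]
contact_force: [-0.9, 0.1, -0.7]
finger_gap: 0.312
gripper_force: 59.5
```

{"op": "arm_command", "data": {
  "increments": [
    [-1,[0,0,0.0015],0],
    [-1,[0,0,0.003],0],
    [-1,[0,0,0.003],0]
  ]
}}

```text
time: 11.25
tool_pos: [0.5031, -0.1312, -0.0057]
orientation: [[-1.0, -0.0, -0.0], [-0.0, 1.0, -0.0], [0.0, -0.0, -1.0]]
contact_force: [0.4, -0.0, -1.9]
finger_gap: 0.312
gripper_force: 59.5
```

Bottom estimate is 0.0223, with the floor at 0.019. I step down until contact.

{"op": "arm_command", "data": {
  "increments": [
    [-1,[0,0,0.001],0],
    [-1,[0,0,0.002],0],
    [-1,[0,0,0.002],0]
  ]
}}

```text
time: 11.55
tool_pos: [0.503, -0.1311, -0.0078]
orientation: [[-1.0, -0.0, -0.0], [-0.0, 1.0, 0.0], [0.0, 0.0, -1.0]]
contact_force: [-0.4, -0.4, -1.4]
finger_gap: 0.315
gripper_force: 59.5
```

{"op": "arm_command", "data": {
  "increments": [
    [-1,[0,0,0.001],0],
    [-1,[0,0,0.001],0]
  ]
}}

```text
time: 11.75
tool_pos: [0.5031, -0.1312, -0.0088]
orientation: [[-1.0, -0.0, -0.0], [-0.0, 1.0, 0.0], [0.0, 0.0, -1.0]]
contact_force: [-0.1, -0.4, -1.2]
finger_gap: 0.316
gripper_force: 59.5
```

{"op": "arm_command", "data": {
  "increments": [
    [-1,[0,0,0.001],0],
    [-1,[0,0,0.001],0]
  ]
}}

```text
time: 11.95
tool_pos: [0.5032, -0.1312, -0.009]
orientation: [[-1.0, -0.0, 0.0], [-0.0, 1.0, -0.0], [-0.0, -0.0, -1.0]]
contact_force: [-2.2, 0.9, 5.7]
finger_gap: 0.313
gripper_force: 60.3
```

{"op": "arm_command", "data": {
  "increments": [
    [-1,[0,0,0.001],0],
    [-1,[0,0,0.001],0]
  ]
}}

```text
time: 12.15
tool_pos: [0.5032, -0.1312, -0.009]
orientation: [[-1.0, -0.0, 0.001], [-0.0, 1.0, -0.0], [-0.001, -0.0, -1.0]]
contact_force: [-4.1, 2.1, 14.6]
finger_gap: 0.315
gripper_force: 61.3
```

Contact at −0.009 matches the floor prediction exactly. I release and go back to the stack.

{"op": "arm_command", "data": {
  "increments": [
    [-1,[0,0,-0.0015],0],
    [1,[0,0,-0.0015],0],
    [1,[0,0,-0.0015],0],
    [1,[0,0,-0.0015],0],
    [1,[0,0,-0.0015],0]
  ]
}}

```text
time: 12.65
tool_pos: [0.5031, -0.1312, -0.0094]
orientation: [[-1.0, -0.0, -0.0], [-0.0, 1.0, 0.0], [0.0, 0.0, -1.0]]
contact_force: [-0.2, -0.3, -0.2]
finger_gap: 0.969
gripper_force: 0.0
```

{"op": "arm_command", "data": {
  "increments": [
    [1,[0,0,-0.005],0],
    [1,[0,0,-0.03],0],
    [1,[0,0,-0.07],0],
    [1,[0,0,-0.1],0],
    [1,[0,0,-0.1],0]
  ]
}}

```text
time: 13.15
tool_pos: [0.5063, -0.1327, 0.0956]
orientation: [[-1.0, -0.0, 0.008], [-0.0, 1.0, -0.004], [-0.008, -0.004, -1.0]]
contact_force: [0.8, -0.4, -1.2]
finger_gap: 0.998
gripper_force: 0.0
```

```bash
python3 - <<'E'
from h import *
s=env.observe();print(s['tool_pos'],s['contact_force'],s['finger_gap'],s['gripper_force'])
o=[]
for n,(x,y) in(("scene",(160,160)),("top",(260,160))):
    im=viewer.get_image(n)[y:y+100,x:x+100,::-1]
    o.append(cv2.resize(im,(400,400),interpolation=2))
cv2.imwrite("pics/p1.png",np.hstack(o))
E
```

```text
[ 0.50634818 -0.13268578  0.09559494] [ 0.81569652 -0.41833192 -1.1536285 ] 0.9975779669461166 0.0
```

View pics/p1.png

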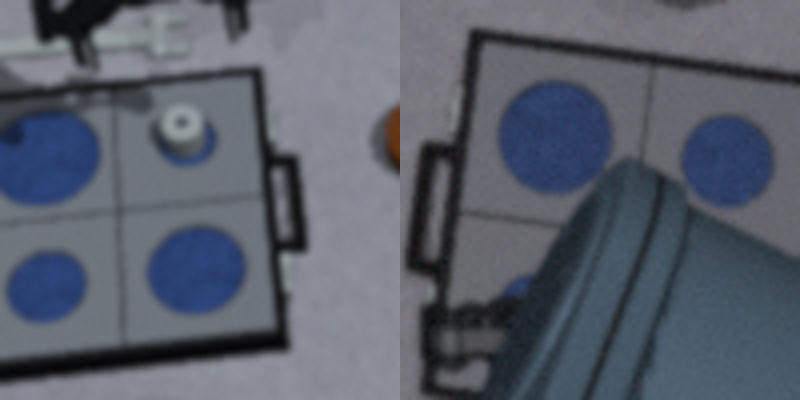

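Mass_30 stands upright in its pocket, with its top hole at crop (182,121). I'll check its position numerically.

```bash
python3 - <<'E'
from h import *
print(back("scene",np.array([205.1,189.9]),.045))
im=viewer.get_image("scene");hsv=cv2.cvtColor(im,cv2.COLOR_RGB2HSV)
# mass_43 hole from current view
g=cv2.cvtColor(im,cv2.COLOR_RGB2GRAY)[125:160,325:360]
print(g.min(),proj("scene",[[.5467,.227,.191]]))
cv2.imwrite("pics/m43.png",cv2.resize(im[110:190,310:390,::-1],(560,560),interpolation=2))
E
```

```text
[ 0.50131769 -0.13235619  0.045     ]
58 [[341.16999402 143.4361425 ]]
```

Mass_30 is within 3 mm of the pocket centre. Mass_43's hole matches (0.547, 0.227). I go back for it.

{"op": "arm_command", "data": {
  "increments": [
    [1,[-0.003,0.025,-0.04],0],
    [1,[-0.007,0.06,-0.07],0],
    [1,[-0.012,0.1,-0.1],0],
    [1,[-0.017,0.145,-0.11],0],
    [1,[-0.022,0.19,-0.11],0]
  ]
}}

```text
time: 13.8
tool_pos: [0.5256, 0.0602, 0.2015]
orientation: [[-1.0, 0.001, 0.001], [0.001, 1.0, -0.0], [-0.001, -0.0, -1.0]]
contact_force: [-0.3, -0.7, 0.5]
finger_gap: 1.0
gripper_force: 0.0
```

{"op": "arm_command", "data": {
  "increments": [
    [1,[-0.006,0.045,0],0],
    [1,[-0.012,0.09,0],0],
    [1,[-0.018,0.13,0],0],
    [1,[-0.022,0.158,0],0],
    [1,[-0.022,0.168,0],0]
  ]
}}

```text
time: 14.3
tool_pos: [0.546, 0.2295, 0.1985]
orientation: [[-1.0, -0.003, -0.004], [-0.003, 1.0, -0.0], [0.004, -0.0, -1.0]]
contact_force: [0.1, -0.1, -0.9]
finger_gap: 1.004
gripper_force: 0.0
```

{"op": "arm_command", "data": {
  "increments": [
    [1,[0,0,0],0],
    [1,[0,0,0],0],
    [1,[0,0,0],0]
  ]
}}

```text
time: 14.6
tool_pos: [0.547, 0.2253, 0.2005]
orientation: [[-1.0, 0.001, -0.001], [0.001, 1.0, -0.001], [0.001, -0.001, -1.0]]
contact_force: [-0.2, -0.1, -0.2]
finger_gap: 0.997
gripper_force: 0.0
```

Down to TCP z 0.137, then close.

{"op": "arm_command", "data": {
  "increments": [
    [1,[0,0.0015,0.02],0],
    [1,[0,0.0015,0.042],0],
    [1,[0,0.0015,0.057],0],
    [1,[0,0.0015,0.063],0],
    [1,[0,0.0015,0.063],0]
  ]
}}

```text
time: 15.1
tool_pos: [0.5467, 0.2272, 0.1372]
orientation: [[-1.0, 0.001, -0.002], [0.001, 1.0, -0.0], [0.002, -0.0, -1.0]]
contact_force: [0.4, -0.1, -0.8]
finger_gap: 1.001
gripper_force: 0.0
```

{"op": "arm_command", "data": {
  "increments": [
    [-1,[0,0,0],0],
    [-1,[0,0,0],0],
    [-1,[0,0,0],0],
    [-1,[0,0,0],0],
    [-1,[0,0,0],0]
  ]
}}

```text
time: 15.6
tool_pos: [0.5479, 0.2283, 0.1391]
orientation: [[-1.0, -0.0, 0.002], [-0.0, 1.0, 0.0], [-0.002, 0.0, -1.0]]
contact_force: [-0.2, -1.3, 5.6]
finger_gap: 0.466
gripper_force: 61.0
```

{"op": "arm_command", "data": {
  "increments": [
    [-1,[0,0,-0.004],0],
    [-1,[0,0,-0.015],0],
    [-1,[0,0,-0.03],0],
    [-1,[0,0,-0.04],0],
    [-1,[0,0,-0.04],0]
  ]
}}

```text
time: 16.1
tool_pos: [0.5481, 0.2287, 0.1797]
orientation: [[-1.0, -0.0, 0.003], [-0.0, 1.0, 0.001], [-0.003, 0.001, -1.0]]
contact_force: [0.7, -0.6, -2.7]
finger_gap: 0.467
gripper_force: 60.7
```

Mass_43 is held (−2.7 N). I carry it to seat_43 (0.592, −0.2465).

{"op": "arm_command", "data": {
  "increments": [
    [-1,[-0.002,-0.025,-0.01],0],
    [-1,[-0.006,-0.065,-0.01],0],
    [-1,[-0.01,-0.11,-0.01],0],
    [-1,[-0.014,-0.155,-0.01],0],
    [-1,[-0.018,-0.2,-0.01],0]
  ]
}}

```text
time: 16.6
tool_pos: [0.5646, 0.0269, 0.1873]
orientation: [[-1.0, -0.001, -0.001], [-0.001, 1.0, 0.0], [0.001, 0.0, -1.0]]
contact_force: [1.4, -0.1, -2.0]
finger_gap: 0.465
gripper_force: 61.0
```

{"op": "arm_command", "data": {
  "increments": [
    [-1,[-0.004,-0.045,0],0],
    [-1,[-0.008,-0.09,0],0],
    [-1,[-0.013,-0.135,0.01],0],
    [-1,[-0.017,-0.18,0.02],0],
    [-1,[-0.021,-0.22,0.035],0]
  ]
}}

```text
time: 17.1
tool_pos: [0.5862, -0.1941, 0.1526]
orientation: [[-1.0, 0.0, 0.001], [0.0, 1.0, -0.001], [-0.001, -0.001, -1.0]]
contact_force: [0.9, 0.4, -1.9]
finger_gap: 0.464
gripper_force: 61.1
```

{"op": "arm_command", "data": {
  "increments": [
    [-1,[-0.003,-0.03,0.025],0],
    [-1,[-0.005,-0.048,0.055],0],
    [-1,[-0.005,-0.055,0.085],0],
    [-1,[-0.005,-0.055,0.11],0],
    [-1,[-0.005,-0.055,0.125],0]
  ]
}}

```text
time: 17.6
tool_pos: [0.5893, -0.2461, 0.0246]
orientation: [[-1.0, 0.001, -0.004], [0.001, 1.0, 0.003], [0.004, 0.003, -1.0]]
contact_force: [-0.1, -0.5, -3.4]
finger_gap: 0.465
gripper_force: 61.1
```

{"op": "arm_command", "data": {
  "increments": [
    [-1,[0,0,0],0],
    [-1,[0,0,0],0],
    [-1,[0,0,0],0]
  ]
}}

```text
time: 17.9
tool_pos: [0.5924, -0.247, 0.0296]
orientation: [[-1.0, -0.001, 0.003], [-0.001, 1.0, -0.002], [-0.003, -0.002, -1.0]]
contact_force: [0.4, -0.7, -2.2]
finger_gap: 0.465
gripper_force: 61.1
```

{"op": "arm_command", "data": {
  "increments": [
    [-1,[0,0.0005,0.01],0],
    [-1,[0,0.0005,0.02],0],
    [-1,[0,0.0005,0.028],0],
    [-1,[0,0.0005,0.032],0],
    [-1,[0,0.0005,0.032],0]
  ]
}}

```text
time: 18.4
tool_pos: [0.5904, -0.2457, -0.0054]
orientation: [[-1.0, -0.0, -0.002], [-0.0, 1.0, 0.001], [0.002, 0.001, -1.0]]
contact_force: [0.6, 0.6, -1.8]
finger_gap: 0.462
gripper_force: 61.1
```

{"op": "arm_command", "data": {
  "increments": [
    [-1,[0,0,0.001],0],
    [-1,[0,0,0.002],0],
    [-1,[0,0,0.002],0]
  ]
}}

```text
time: 18.7
tool_pos: [0.5913, -0.2463, -0.006]
orientation: [[-1.0, -0.0, 0.0], [-0.0, 1.0, -0.0], [-0.0, -0.0, -1.0]]
contact_force: [0.7, -0.2, -3.6]
finger_gap: 0.464
gripper_force: 61.1
```

{"op": "arm_command", "data": {
  "increments": [
    [-1,[0,0,0.001],0],
    [-1,[0,0,0.0015],0],
    [-1,[0,0,0.0015],0]
  ]
}}

```text
time: 19.0
tool_pos: [0.5911, -0.2462, -0.0077]
orientation: [[-1.0, -0.0, 0.0], [-0.0, 1.0, -0.0], [-0.0, -0.0, -1.0]]
contact_force: [-0.0, -0.2, -2.6]
finger_gap: 0.466
gripper_force: 61.1
```

{"op": "arm_command", "data": {
  "increments": [
    [-1,[0,0,0.001],0],
    [-1,[0,0,0.0015],0],
    [-1,[0,0,0.0015],0]
  ]
}}

```text
time: 19.3
tool_pos: [0.5913, -0.2462, -0.0088]
orientation: [[-1.0, -0.0, 0.0], [-0.0, 1.0, -0.0], [-0.0, -0.0, -1.0]]
contact_force: [-0.5, 0.0, 1.5]
finger_gap: 0.465
gripper_force: 61.6
```

{"op": "arm_command", "data": {
  "increments": [
    [-1,[0,0,0.001],0],
    [-1,[0,0,0.001],0]
  ]
}}

```text
time: 19.5
tool_pos: [0.5912, -0.2463, -0.0089]
orientation: [[-1.0, -0.0, 0.0], [-0.0, 1.0, -0.0], [-0.0, -0.0, -1.0]]
contact_force: [-3.4, 2.4, 7.3]
finger_gap: 0.464
gripper_force: 62.2
```

Floor reached. I release, rise and return for mass_56.

{"op": "arm_command", "data": {
  "increments": [
    [-1,[0,0,-0.001],0],
    [1,[0,0,-0.001],0],
    [1,[0,0,-0.001],0],
    [1,[0,0,-0.001],0],
    [1,[0,0,-0.001],0]
  ]
}}

```text
time: 20.0
tool_pos: [0.5913, -0.2462, -0.0093]
orientation: [[-1.0, -0.0, 0.0], [-0.0, 1.0, -0.0], [-0.0, -0.0, -1.0]]
contact_force: [0.4, -0.1, 0.3]
finger_gap: 0.999
gripper_force: 0.0
```

{"op": "arm_command", "data": {
  "increments": [
    [1,[0,0,-0.005],0],
    [1,[0,0,-0.03],0],
    [1,[0,0,-0.07],0],
    [1,[0,0,-0.1],0],
    [1,[0.002,0.02,-0.13],0]
  ]
}}

```text
time: 20.5
tool_pos: [0.5896, -0.2284, 0.1228]
orientation: [[-1.0, 0.002, 0.002], [0.002, 1.0, -0.002], [-0.002, -0.002, -1.0]]
contact_force: [0.0, 0.1, -0.6]
finger_gap: 0.997
gripper_force: 0.0
```

```bash
python3 - <<'E'
from h import *
s=env.observe();print(s['tool_pos'],s['contact_force'],s['finger_gap'])
o=[]
for n,(x,y) in(("scene",(150,160)),("scene",(300,100))):
    im=viewer.get_image(n)[y:y+100,x:x+100,::-1]
    o.append(cv2.resize(im,(400,400),interpolation=2))
cv2.imwrite("pics/p2.png",np.hstack(o))
print((proj("scene",[[.547,.227,.167]])-(300,100))*4, (proj("scene",[[.592,-.2465,.043]])-(150,160))*4)
E
```

```text
[ 0.58961037 -0.22835088  0.12275323] [ 0.03395897  0.08088082 -0.60415706] 0.996792372662396
[[157.95054421 197.23123466]] [[ 78.86111129 271.18027849]]
```

View pics/p2.png

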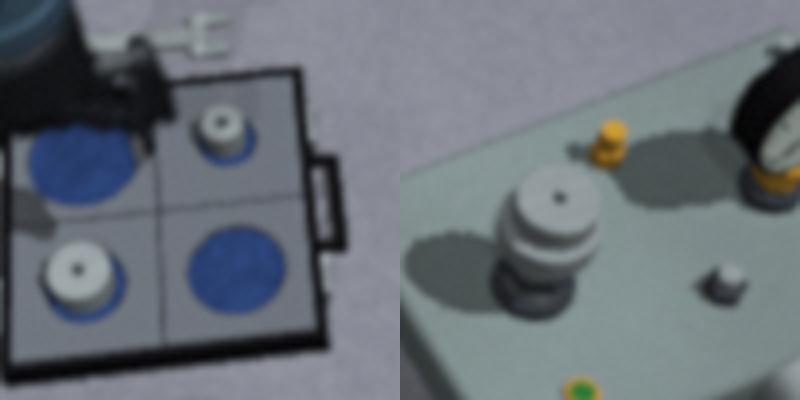

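Mass_43 sits in its pocket, hole at (78,270) against the predicted (79,271). The mass_56 hole at right crop (160,197) matches its prediction too. Next I fetch mass_56.

{"op": "arm_command", "data": {
  "increments": [
    [1,[0.002,0.025,-0.03],0],
    [1,[0.006,0.065,-0.05],0],
    [1,[0.01,0.11,-0.06],0],
    [1,[0.014,0.155,-0.06],0],
    [1,[0.018,0.2,-0.06],0]
  ]
}}

```text
time: 21.1
tool_pos: [0.5708, -0.0248, 0.1809]
orientation: [[-1.0, 0.0, 0.001], [0.0, 1.0, -0.0], [-0.001, -0.0, -1.0]]
contact_force: [0.9, 0.2, -0.2]
finger_gap: 0.999
gripper_force: 0.0
```

{"op": "arm_command", "data": {
  "increments": [
    [1,[0.004,0.045,0],0],
    [1,[0.008,0.09,0],0],
    [1,[0.013,0.135,0],0],
    [1,[0.017,0.18,0],0],
    [1,[0.021,0.22,0],0]
  ]
}}

```text
time: 21.6
tool_pos: [0.5493, 0.1958, 0.1804]
orientation: [[-1.0, -0.001, -0.0], [-0.001, 1.0, 0.0], [0.0, 0.0, -1.0]]
contact_force: [0.8, 0.4, 0.4]
finger_gap: 1.002
gripper_force: 0.0
```

{"op": "arm_command", "data": {
  "increments": [
    [1,[0.003,0.022,0],0],
    [1,[0.003,0.0345,0],0],
    [1,[0.003,0.0345,0],0],
    [1,[0.003,0.0345,0],0],
    [1,[0.003,0.0345,0],0]
  ]
}}

```text
time: 22.1
tool_pos: [0.5474, 0.2268, 0.1807]
orientation: [[-1.0, 0.001, -0.0], [0.001, 1.0, -0.001], [0.0, -0.001, -1.0]]
contact_force: [0.6, -0.6, 0.4]
finger_gap: 1.003
gripper_force: 0.0
```

{"op": "arm_command", "data": {
  "increments": [
    [1,[0,0,0.02],0],
    [1,[0,0,0.042],0],
    [1,[0,0,0.06],0],
    [1,[0,0,0.0675],0],
    [1,[0,0,0.0675],0]
  ]
}}

```text
time: 22.6
tool_pos: [0.5466, 0.2271, 0.1123]
orientation: [[-1.0, 0.001, -0.002], [0.001, 1.0, -0.001], [0.002, -0.001, -1.0]]
contact_force: [0.7, -0.5, -0.1]
finger_gap: 0.998
gripper_force: 0.0
```

{"op": "arm_command", "data": {
  "increments": [
    [-1,[0,0,0],0],
    [-1,[0,0,0],0],
    [-1,[0,0,0],0],
    [-1,[0,0,0],0],
    [-1,[0,0,0],0]
  ]
}}

```text
time: 23.1
tool_pos: [0.5483, 0.2284, 0.1151]
orientation: [[-1.0, -0.0, 0.003], [-0.0, 1.0, 0.0], [-0.003, 0.0, -1.0]]
contact_force: [0.1, -0.8, 5.1]
finger_gap: 0.616
gripper_force: 63.6
```

{"op": "arm_command", "data": {
  "increments": [
    [-1,[0,0,-0.004],0],
    [-1,[0,0,-0.015],0],
    [-1,[0,0,-0.03],0],
    [-1,[0,0,-0.05],0],
    [-1,[0,0,-0.05],0]
  ]
}}

```text
time: 23.6
tool_pos: [0.5488, 0.2289, 0.1664]
orientation: [[-1.0, -0.0, 0.005], [-0.0, 1.0, 0.001], [-0.005, 0.001, -1.0]]
contact_force: [0.7, 0.2, -3.2]
finger_gap: 0.621
gripper_force: 63.5
```

{"op": "arm_command", "data": {
  "increments": [
    [-1,[-0.004,-0.025,-0.01],0],
    [-1,[-0.01,-0.065,-0.01],0],
    [-1,[-0.017,-0.11,-0.01],0],
    [-1,[-0.024,-0.155,-0.01],0],
    [-1,[-0.031,-0.2,-0.01],0]
  ]
}}

```text
time: 24.1
tool_pos: [0.5776, 0.027, 0.1724]
orientation: [[-1.0, -0.001, -0.001], [-0.001, 1.0, 0.0], [0.001, 0.0, -1.0]]
contact_force: [1.4, 0.3, -2.9]
finger_gap: 0.616
gripper_force: 64.1
```

{"op": "arm_command", "data": {
  "increments": [
    [-1,[-0.007,-0.045,0],0],
    [-1,[-0.014,-0.09,0.005],0],
    [-1,[-0.02,-0.13,0.02],0],
    [-1,[-0.024,-0.16,0.045],0],
    [-1,[-0.026,-0.174,0.075],0]
  ]
}}

```text
time: 24.6
tool_pos: [0.6047, -0.1494, 0.0976]
orientation: [[-1.0, 0.003, 0.002], [0.002, 1.0, -0.002], [-0.002, -0.002, -1.0]]
contact_force: [-0.1, 0.1, -3.7]
finger_gap: 0.617
gripper_force: 64.2
```

{"op": "arm_command", "data": {
  "increments": [
    [-1,[0,0,0.025],0],
    [-1,[0,0,0.045],0],
    [-1,[0,0,0.065],0],
    [-1,[0,0,0.07],0],
    [-1,[0,0,0.07],0]
  ]
}}

```text
time: 25.1
tool_pos: [0.603, -0.1451, 0.0269]
orientation: [[-1.0, -0.0, -0.003], [-0.0, 1.0, 0.001], [0.003, 0.001, -1.0]]
contact_force: [0.1, 0.9, -3.2]
finger_gap: 0.617
gripper_force: 64.1
```

{"op": "arm_command", "data": {
  "increments": [
    [-1,[-0.001,0,0.01],0],
    [-1,[-0.001,0,0.02],0],
    [-1,[-0.001,0,0.029],0],
    [-1,[-0.001,0,0.033],0],
    [-1,[-0.001,0,0.033],0]
  ]
}}

```text
time: 25.6
tool_pos: [0.6045, -0.1454, -0.0056]
orientation: [[-1.0, -0.0, -0.002], [-0.0, 1.0, 0.001], [0.002, 0.001, -1.0]]
contact_force: [-0.6, -0.3, -4.0]
finger_gap: 0.616
gripper_force: 64.1
```

{"op": "arm_command", "data": {
  "increments": [
    [-1,[0,0,0.001],0],
    [-1,[0,0,0.0015],0],
    [-1,[0,0,0.0015],0]
  ]
}}

```text
time: 25.9
tool_pos: [0.6054, -0.1458, -0.0059]
orientation: [[-1.0, -0.0, 0.001], [-0.0, 1.0, -0.0], [-0.001, -0.0, -1.0]]
contact_force: [0.9, -0.3, -3.7]
finger_gap: 0.613
gripper_force: 64.1
```

{"op": "arm_command", "data": {
  "increments": [
    [-1,[0,0,0.001],0],
    [-1,[0,0,0.0015],0],
    [-1,[0,0,0.0015],0]
  ]
}}

```text
time: 26.2
tool_pos: [0.6051, -0.1457, -0.0077]
orientation: [[-1.0, -0.0, -0.0], [-0.0, 1.0, 0.0], [0.0, 0.0, -1.0]]
contact_force: [-0.4, 0.5, -3.2]
finger_gap: 0.616
gripper_force: 64.1
```

{"op": "arm_command", "data": {
  "increments": [
    [-1,[0,0,0.001],0],
    [-1,[0,0,0.002],0],
    [-1,[0,0,0.002],0]
  ]
}}

```text
time: 26.5
tool_pos: [0.605, -0.1456, -0.0099]
orientation: [[-1.0, -0.0, -0.0], [-0.0, 1.0, 0.0], [0.0, 0.0, -1.0]]
contact_force: [-0.0, 0.3, -3.8]
finger_gap: 0.617
gripper_force: 64.1
```

{"op": "arm_command", "data": {
  "increments": [
    [-1,[0,0,0.001],0],
    [-1,[0,0,0.0015],0],
    [-1,[0,0,0.0015],0]
  ]
}}

```text
time: 26.8
tool_pos: [0.6052, -0.1457, -0.0108]
orientation: [[-1.0, -0.0, 0.0], [-0.0, 1.0, -0.0], [-0.0, -0.0, -1.0]]
contact_force: [-1.2, 0.6, 0.6]
finger_gap: 0.615
gripper_force: 64.7
```

Floor contact came as predicted. I release and return for mass_69.

{"op": "arm_command", "data": {
  "increments": [
    [-1,[0,0,0],0],
    [1,[0,0,0],0],
    [1,[0,0,0],0],
    [1,[0,0,0],0],
    [1,[0,0,0],0]
  ]
}}

```text
time: 27.3
tool_pos: [0.6053, -0.1458, -0.0111]
orientation: [[-1.0, -0.0, 0.0], [-0.0, 1.0, -0.0], [-0.0, -0.0, -1.0]]
contact_force: [0.4, 0.0, -0.5]
finger_gap: 1.002
gripper_force: 0.0
```

{"op": "arm_command", "data": {
  "increments": [
    [1,[0,0,-0.005],0],
    [1,[0,0,-0.03],0],
    [1,[0,0,-0.07],0],
    [1,[0,0,-0.11],0],
    [1,[0.003,0.02,-0.15],0]
  ]
}}

```text
time: 27.8
tool_pos: [0.6024, -0.1276, 0.1407]
orientation: [[-1.0, 0.002, 0.001], [0.002, 1.0, -0.001], [-0.001, -0.001, -1.0]]
contact_force: [0.5, -0.1, -0.4]
finger_gap: 0.996
gripper_force: 0.0
```

{"op": "arm_command", "data": {
  "increments": [
    [1,[0.005,0.03,-0.025],0],
    [1,[0.012,0.075,-0.03],0],
    [1,[0.019,0.12,-0.03],0],
    [1,[0.026,0.165,-0.03],0],
    [1,[0.033,0.21,-0.03],0]
  ]
}}

```text
time: 28.3
tool_pos: [0.5687, 0.0859, 0.1696]
orientation: [[-1.0, 0.0, 0.001], [0.0, 1.0, 0.0], [-0.001, 0.0, -1.0]]
contact_force: [0.5, 0.5, -0.6]
finger_gap: 1.003
gripper_force: 0.0
```

{"op": "arm_command", "data": {
  "increments": [
    [1,[0.007,0.045,0],0],
    [1,[0.014,0.09,0],0],
    [1,[0.02,0.125,0],0],
    [1,[0.022,0.143,0],0],
    [1,[0.022,0.143,0],0]
  ]
}}

```text
time: 28.8
tool_pos: [0.5463, 0.2301, 0.1692]
orientation: [[-1.0, -0.004, 0.0], [-0.004, 1.0, 0.001], [-0.0, 0.001, -1.0]]
contact_force: [-0.0, -0.4, -0.1]
finger_gap: 1.003
gripper_force: 0.0
```

{"op": "arm_command", "data": {
  "increments": [
    [1,[0,0,0],0],
    [1,[0,0,0],0],
    [1,[0,0,0],0]
  ]
}}

```text
time: 29.1
tool_pos: [0.5474, 0.2261, 0.1688]
orientation: [[-1.0, 0.002, 0.0], [0.002, 1.0, -0.0], [-0.0, -0.0, -1.0]]
contact_force: [0.0, -0.2, 0.4]
finger_gap: 0.998
gripper_force: 0.0
```

```bash
python3 - <<'E'
from h import *
s=env.observe();print(s['tool_pos'],s['contact_force'],s['finger_gap'])
o=[]
for n,(x,y) in(("scene",(150,160)),("scene",(290,95))):
    im=viewer.get_image(n)[y:y+100,x:x+100,::-1]
    o.append(cv2.resize(im,(400,400),interpolation=2))
cv2.imwrite("pics/p3.png",np.hstack(o))
print((proj("scene",[[.547,.227,.145]])-(290,95))*4, (proj("scene",[[.6057,-.1452,.041]])-(150,160))*4)
E
```

```text
[0.54741448 0.22605487 0.16884972] [ 0.03034488 -0.19397979  0.39158584] 0.997661062814364
[[191.86815371 237.6106567 ]] [[232.2826571  255.36596737]]
```

View pics/p3.png

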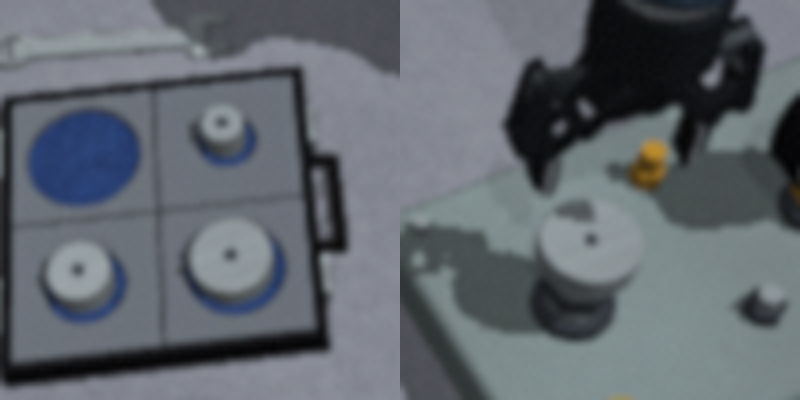

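Mass_56 is in place, hole at (230,255). The mass_69 hole at right crop (191,238) matches its prediction. I descend and grip.

{"op": "arm_command", "data": {
  "increments": [
    [1,[0,0.001,0.02],0],
    [1,[0,0.001,0.042],0],
    [1,[0,0.001,0.06],0],
    [1,[0,0.001,0.068],0],
    [1,[0,0.001,0.068],0]
  ]
}}

```text
time: 29.7
tool_pos: [0.5464, 0.2277, 0.0997]
orientation: [[-1.0, 0.001, -0.002], [0.001, 1.0, -0.001], [0.002, -0.001, -1.0]]
contact_force: [-0.8, 0.1, 0.6]
finger_gap: 0.998
gripper_force: 0.0
```

{"op": "arm_command", "data": {
  "increments": [
    [1,[0,0,0.003],0],
    [1,[0,0,0.007],0],
    [1,[0,0,0.0105],0],
    [1,[0,0,0.0105],0]
  ]
}}

```text
time: 30.1
tool_pos: [0.5469, 0.2283, 0.0901]
orientation: [[-1.0, -0.0, -0.0], [-0.0, 1.0, -0.0], [0.0, -0.0, -1.0]]
contact_force: [0.2, 0.4, 0.5]
finger_gap: 1.002
gripper_force: 0.0
```

{"op": "arm_command", "data": {
  "increments": [
    [-1,[0,0,0],0],
    [-1,[0,0,0],0],
    [-1,[0,0,0],0],
    [-1,[0,0,0],0],
    [-1,[0,0,0],0]
  ]
}}

```text
time: 30.6
tool_pos: [0.5475, 0.2282, 0.0913]
orientation: [[-1.0, -0.0, 0.001], [-0.0, 1.0, -0.0], [-0.001, -0.0, -1.0]]
contact_force: [-0.9, -1.9, 5.4]
finger_gap: 0.769
gripper_force: 67.7
```

{"op": "arm_command", "data": {
  "increments": [
    [-1,[0,0,-0.004],0],
    [-1,[0,0,-0.012],0],
    [-1,[0,0,-0.025],0],
    [-1,[0,0,-0.035],0],
    [-1,[0,0,-0.035],0]
  ]
}}

```text
time: 31.1
tool_pos: [0.5486, 0.2287, 0.1277]
orientation: [[-1.0, -0.0, 0.004], [-0.0, 1.0, 0.001], [-0.004, 0.001, -1.0]]
contact_force: [-0.3, 0.0, -5.7]
finger_gap: 0.769
gripper_force: 68.0
```

{"op": "arm_command", "data": {
  "increments": [
    [-1,[0.002,-0.015,-0.015],0],
    [-1,[0.006,-0.045,-0.03],0],
    [-1,[0.011,-0.085,-0.035],0],
    [-1,[0.016,-0.125,-0.035],0],
    [-1,[0.021,-0.165,-0.035],0]
  ]
}}

```text
time: 31.6
tool_pos: [0.5256, 0.0614, 0.1612]
orientation: [[-1.0, -0.001, 0.001], [-0.001, 1.0, -0.001], [-0.001, -0.001, -1.0]]
contact_force: [1.4, -0.2, -4.7]
finger_gap: 0.769
gripper_force: 69.7
```

{"op": "arm_command", "data": {
  "increments": [
    [-1,[0.005,-0.04,0],0],
    [-1,[0.01,-0.08,0],0],
    [-1,[0.015,-0.12,0],0],
    [-1,[0.02,-0.16,0],0],
    [-1,[0.025,-0.2,0],0]
  ]
}}

```text
time: 32.1
tool_pos: [0.5002, -0.1388, 0.161]
orientation: [[-1.0, 0.0, 0.0], [0.0, 1.0, -0.0], [-0.0, -0.0, -1.0]]
contact_force: [0.5, 0.4, -5.5]
finger_gap: 0.767
gripper_force: 69.7
```

{"op": "arm_command", "data": {
  "increments": [
    [-1,[0.005,-0.04,0],0],
    [-1,[0.009,-0.07,0.01],0],
    [-1,[0.012,-0.09,0.03],0],
    [-1,[0.012,-0.0965,0.055],0],
    [-1,[0.012,-0.0965,0.085],0]
  ]
}}

```text
time: 32.6
tool_pos: [0.4893, -0.2361, 0.0759]
orientation: [[-1.0, 0.002, 0.002], [0.002, 1.0, -0.003], [-0.002, -0.003, -1.0]]
contact_force: [-0.0, -0.0, -6.1]
finger_gap: 0.765
gripper_force: 69.7
```

{"op": "arm_command", "data": {
  "increments": [
    [-1,[0,0,0.025],0],
    [-1,[0,0,0.045],0],
    [-1,[0,0,0.055],0],
    [-1,[0,0,0.055],0],
    [-1,[0,0,0.055],0]
  ]
}}

```text
time: 33.1
tool_pos: [0.4896, -0.2338, 0.0213]
orientation: [[-1.0, -0.0, 0.001], [-0.0, 1.0, -0.001], [-0.001, -0.001, -1.0]]
contact_force: [0.0, -0.3, -4.8]
finger_gap: 0.767
gripper_force: 69.4
```

{"op": "arm_command", "data": {
  "increments": [
    [-1,[-0.001,0.001,0.01],0],
    [-1,[-0.001,0.001,0.02],0],
    [-1,[-0.001,0.001,0.028],0],
    [-1,[-0.001,0.001,0.031],0],
    [-1,[-0.001,0.001,0.031],0]
  ]
}}

```text
time: 33.6
tool_pos: [0.4896, -0.2318, -0.0115]
orientation: [[-1.0, -0.0, -0.001], [-0.0, 1.0, 0.001], [0.001, 0.001, -1.0]]
contact_force: [0.4, 0.3, -5.6]
finger_gap: 0.767
gripper_force: 69.7
```

{"op": "arm_command", "data": {
  "increments": [
    [-1,[0,0,0.001],0],
    [-1,[0,0,0.0015],0],
    [-1,[0,0,0.0015],0]
  ]
}}

```text
time: 33.9
tool_pos: [0.4903, -0.2323, -0.012]
orientation: [[-1.0, -0.0, 0.0], [-0.0, 1.0, -0.0], [-0.0, -0.0, -1.0]]
contact_force: [0.1, -0.9, -5.4]
finger_gap: 0.768
gripper_force: 69.7
```

{"op": "arm_command", "data": {
  "increments": [
    [-1,[0,0,0.001],0],
    [-1,[0,0,0.0015],0],
    [-1,[0,0,0.0015],0]
  ]
}}

```text
time: 34.2
tool_pos: [0.4901, -0.2322, -0.0137]
orientation: [[-1.0, -0.0, -0.0], [-0.0, 1.0, 0.0], [0.0, 0.0, -1.0]]
contact_force: [0.1, -0.4, -5.7]
finger_gap: 0.764
gripper_force: 69.7
```

{"op": "arm_command", "data": {
  "increments": [
    [-1,[0,0,0.001],0],
    [-1,[0,0,0.0015],0],
    [-1,[0,0,0.0015],0]
  ]
}}

```text
time: 34.5
tool_pos: [0.4903, -0.2323, -0.0147]
orientation: [[-1.0, -0.0, 0.0], [-0.0, 1.0, -0.0], [-0.0, -0.0, -1.0]]
contact_force: [-2.0, 1.2, 1.4]
finger_gap: 0.766
gripper_force: 70.5
```

{"op": "arm_command", "data": {
  "increments": [
    [-1,[0,0,0.001],0],
    [-1,[0,0,0.001],0]
  ]
}}

```text
time: 34.7
tool_pos: [0.4903, -0.2323, -0.0147]
orientation: [[-1.0, -0.0, 0.001], [-0.0, 1.0, -0.001], [-0.001, -0.001, -1.0]]
contact_force: [-4.9, 3.4, 9.6]
finger_gap: 0.765
gripper_force: 71.6
```

Contact at −0.0147, as predicted. I release and rise.

{"op": "arm_command", "data": {
  "increments": [
    [-1,[0,0,-0.001],0],
    [1,[0,0,-0.001],0],
    [1,[0,0,-0.001],0],
    [1,[0,0,-0.001],0],
    [1,[0,0,-0.001],0]
  ]
}}

```text
time: 35.2
tool_pos: [0.4904, -0.2323, -0.0152]
orientation: [[-1.0, -0.0, 0.0], [-0.0, 1.0, -0.0], [-0.0, -0.0, -1.0]]
contact_force: [0.1, 0.6, -0.6]
finger_gap: 1.001
gripper_force: 0.0
```

{"op": "arm_command", "data": {
  "increments": [
    [1,[0,0,-0.005],0],
    [1,[0,0,-0.03],0],
    [1,[0,0,-0.07],0],
    [1,[0,0,-0.11],0],
    [1,[0,0,-0.15],0]
  ]
}}

```text
time: 35.7
tool_pos: [0.49, -0.232, 0.1366]
orientation: [[-1.0, -0.0, -0.0], [-0.0, 1.0, 0.0], [0.0, 0.0, -1.0]]
contact_force: [0.3, -1.1, 0.1]
finger_gap: 0.998
gripper_force: 0.0
```

{"op": "arm_command", "data": {
  "increments": [
    [1,[0.02,0.04,-0.02],0],
    [1,[0.04,0.08,-0.05],0],
    [1,[0.06,0.12,-0.05],0],
    [1,[0.06,0.15,-0.05],0],
    [1,[0.06,0.15,-0.05],0]
  ]
}}

```text
time: 36.2
tool_pos: [0.4292, -0.079, 0.1858]
orientation: [[-1.0, -0.003, 0.001], [-0.003, 1.0, 0.001], [-0.001, 0.001, -1.0]]
contact_force: [0.1, -1.1, 0.7]
finger_gap: 1.0
gripper_force: 0.0
```

```bash
python3 - <<'E'
from h import *
s=env.observe();print(s['tool_pos'],s['contact_force'],s['finger_gap'],s['time'])
im=viewer.get_image("scene")[160:310,140:290,::-1]
cv2.imwrite("pics/p4.png",cv2.resize(im,(600,600),interpolation=2))
print(((proj("scene",[[.4905,-.2328,.039],[.504,-.1312,.045],[.6057,-.1452,.041],[.592,-.2465,.043]])-(140,160))*4).round())
E
```

```text
[ 0.42923113 -0.07899087  0.18575968] [ 0.14179321 -1.12540924  0.74661094] 1.000355119589642 36.2
[[118. 143.]
 [263. 122.]
 [272. 255.]
 [119. 271.]]
```

View pics/p4.png

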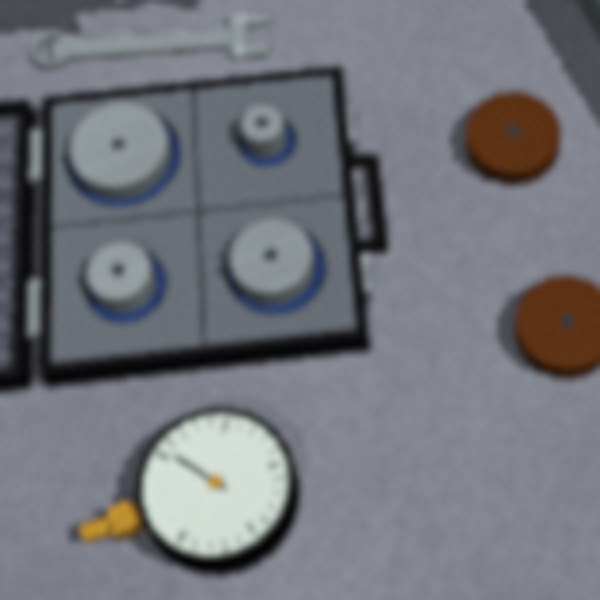

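All four masses sit flat in their pockets. Their holes at (118,143), (262,121), (270,255) and (118,270) match the predictions within 2 crop pixels. The gauge is undisturbed, so I hand the job in.

```bash
python3 -c "
from bench import env
print(env.finish_job())"
```

```text
the job is handed in; nothing more can be done
None
```

The job is handed in at 36 s of the 109 s: the last picture shows all four masses flat in their own pockets, let go and centred to within about 3 mm, with the gauge and brown discs undisturbed (no verdict was returned).

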